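Make up two optics kits and close one with its carrying frame

TASK

Make up two kits from the stock standing on the bench: the short post and the lens tube go into the kit plate that has the four corner sockets, the long post and the mirror mount into the plain kit plate, each post standing in its plate's small pocket and each optic standing in the large pocket. Once the socketed plate has both its parts, set the carrying frame over it with its four corner feet fully home in the sockets. Leave the middle-length post standing where it is, and do not let the lens tube or the mirror mount topple.

Things in the scene. Friction and masses are not known exactly. Their poses are not given: they have to be found in the camera images.
- short_post_mid (a point): short bright steel post, an upright plain cylinder 25 mm in diameter and 45 mm tall, loose, about 0.17 kg; the point is its centre, half-way up, z up along the post
- long_post_mid (a point): long bright steel post, upright, 25 mm in diameter and 95 mm tall, loose, about 0.36 kg; the point is its centre, half-way up, z up along the post
- middle_post_mid (a point): middle-length bright steel post, upright, 25 mm in diameter and 67 mm tall, loose; stays in the stock; the point is its centre, half-way up
- lens_tube_mid (a point): lens tube: a black upright cylinder 46 mm in diameter and 45 mm tall with a silver rim and a domed lens 3 mm proud of its top, loose, about 0.12 kg; the point is its centre, half-way up, z up
- mirror_mount_mid (a point): mirror mount: two upright aluminium plates face to face, together 28 mm thick (its x), 44 mm wide (its y), 48 mm tall, loose, 0.15 kg; round mirror 5 mm proud of its +x face; two black knobs on the -x side reach 28 mm from the centre and start 12 mm above its foot. Grip it across the 44 mm width. The point is the plates' centre, half-way up, z up
- frame_bar (a point): open aluminium carrying frame, 176 (its x) by 100 mm (y), loose, 0.45 kg, on four 20 mm square posts at x +-78, y +-40 mm, each with a tapered foot 10 mm thick, 9 mm long. Grip: black cross bar 16 mm thick (x), 100 mm long (y), 36 mm high, nothing beneath. The point is the bar's centre, 104 mm above the foot tips, 18 mm under the bar's top. Goes on either way round
- socket_plate: white kit plate with corner sockets, 186 (its x) by 110 mm (y), 16 mm thick, fixed; origin at centre of underside, z up. Square holes 10 mm deep: small pocket 42 mm wide at x +41, y 0; large pocket 64 mm wide at x -30, y 0; four sockets 16 mm wide at x +-78, y +-40 mm. With the frame home its posts' shoulders rest on the plate, bar centre 111 mm above the underside
- plain_plate: white kit plate without sockets, 150 (its x) by 90 mm (y), 16 mm thick, fixed; origin at the centre of its underside, z up. Square pockets 10 mm deep (floor 6 mm above the underside): small pocket 42 mm wide centred at x +41 mm, y 0; large pocket 64 mm wide centred at x -30 mm, y 0
Mind the look-alikes: they are no part of the job. Leave any green look-alike of the part that bears lens_tube_mid alone. Leave any blue look-alike of the part that bears short_post_mid alone.

How it is judged:
By the outcome, as a careful person would: the job done as asked, in the order asked, and still so for the second after the job is handed in, with the robot touching nothing.
It also fails if it takes over 144 s, if anything falls off the work surface, if the arm or the gripper's body presses on something with over 40 N, if the wrist force passes 120 N, or if a joint passes its speed limit or range.

ROBOT

A 6-joint arm with a two-finger parallel gripper is mounted at the origin on the work surface. World frame = base frame: x ahead of the robot, y to its left, z up, the work surface at z = 0. Lengths are in mm, angles in rad, forces in N, time in s.
With the tool pointing down it reaches from about 300 to 775 mm from the base axis. Payload 14.6 kg.
Tool frame: the origin (TCP) lies midway between the tips of the shut fingers; the grasp point (between the pads) lies 19 mm behind it; z points along the fingers, y is the direction in which the jaws open and shut (so a half turn about z gives the same grasp; the last joint's range is limited). The gripper opens to 94 mm and grips with 3 to 60 N. Pads are 16 mm wide; open, the fingers measure 119 mm over their backs; the gripper's body (75 mm by 177 mm) begins 78 mm behind the grasp point.
Start: joints at [-1.246, 0.3, 1.521, -0, 1.321, -0.067], TCP at [210.011, -508.315, 205.446] pointing down, gripper open.
Joint ranges: [-3.03, 3.03], [-0.79, 2.21], [0.23, 2.52], [-1.04, 4.18], [0, 3.07], [-2.55, 2.55]. Speed limits (rad/s): [2.22, 2.22, 2.57, 3.14, 3.14, 3.14].

INTERFACE

Orientations are given as a unit quaternion [w, x, y, z].
In Python, from bench import ctrl gives the robot as it stands.
- The arm moves only by the tool jog_arm, never from a script. Its argument "targets" is a list of rows, each a list of 7 numbers: the gripper command: -1 is fully open, 1 is shut, values between are in proportion, then the shift along the tool's x, y, z scaled (see below), then the turn, a rotation vector about the tool's x, y, z scaled (see below). In form: [[fingers, x, y, z, ax, ay, az], ...]. A call has 1 to 5 rows; each row is the pose to reach, as a shift and turn from the pose commanded when the call began, along the tool's axes at that moment; what a row does not reach only later rows make up. The controller multiplies each number of a shift by 0.1 m and each number of a turn by 1.5 rad. A row lasts 1/8 s, in which the tool goes at most 62.5 mm and 10.7 degrees, less where a joint would pass 70% of its speed; a pose out of reach is approached as far as the arm can. A call with a number of a shift or a turn outside -1 to 1 is refused whole. A call with a gripper value outside its range is refused whole. The fingers move at their own pace and stop on an object; "newtons" is the grip in N (left out, the last holds). Time passes only in rows, so rows that repeat a pose let the fingers close. It gives the time, the measured TCP pose, the force and the opening at its end, in the units of the state.
- ctrl.get_obs(): the state, without advancing time (a new reading comes with each control period).
- ctrl.snapshot(name): name is "scene" or "top" or "wrist"; returns (picture, depth): 384x512x3 uint8, red, green, blue; 384x512 float32, mm along the optical axis (not along the pixel's ray), 0 where there is no reading.
- ctrl.camera_model(name): a dict with "fov_y" (degrees; the focal length in pixels is half the picture's height over the tangent of half this angle, whatever the lens; pixels are square), "cx", "cy" (the principal point, pixels), "R" (3x3) and "t" (3): a world point X has camera coordinates R X + t; the wrist camera has in their place "T_tool_cam" (4x4, takes a point from camera to tool coordinates, whose origin is the TCP and whose axes are the flange's). Camera axes: x right, y down, z forward; pixel columns grow to the right and rows downward; lengths in mm; the calibration is good to about 2 mm. A picture is of the moment at which its call begins: read the wrist's pose just before it. camera_model takes no time and is no camera call.
- ctrl.finish_job(): hands the job in, once; it reports no verdict.
The state is a dict: "t": time; "joint_positions": joint angles; "qd": joint speeds; "effort": joint torques, N m; "ee_pos": TCP position; "tcp_rot": TCP orientation; "ft_force": force on the tool from outside, world axes, zero at the start; "wrist_torque": the same for the moment, N m; "width": finger opening in mm.
Only numpy, scipy, OpenCV 4.12 (cv2) and the standard library are available. Lean on these libraries where they do the work, as an engineer would, in place of code of your own. Each camera call takes 0.05 s, during which the arm holds its last target.

## Working session

There is one attempt and no reset: what is moved stays moved. The work goes in short steps, Python scripts to look and compute and a tool call to move; the robot and the scene stay as the last step left them, time stands still between calls to the robot, and variables do not carry over. Pictures are saved under pics/ and viewed, and the job is handed in when it is done.

Besides the shell and the picture viewer there is one more tool, called after "Request:" as name(argument=value, ...) on one line, values as JSON. jog_arm: Moves the arm, as the interface text tells. Its arguments: {"type":"object","properties":{"targets":{"type":"array"},"newtons":{"type":"number"}},"required":["targets"]}

```bash
ls; mkdir -p pics
python3 - <<'E'
from bench import ctrl
import cv2
o=ctrl.get_obs()
for k in o: print(k,o[k])
for n in ["scene","top","wrist"]:
    im,d=ctrl.snapshot(n); cv2.imwrite(f"pics/{n}0.png",im[:,:,::-1]); 
    import numpy as np
    np.save(f"pics/{n}0d.npy",d); print(n,ctrl.camera_model(n))
E
```

```text
pics
t 0.0
joint_positions [-1.24558442e+00  3.00507578e-01  1.52159684e+00 -1.75593437e-06
  1.32071073e+00 -6.66059287e-02]
qd [ 0.00106741  0.00060502  0.00110927 -0.00060294 -0.00074811 -0.00069091]
effort [ 3.46204279e-04 -5.31800687e+01 -3.52739918e+01  7.08630262e-02
  2.44083098e-02 -9.97927509e-05]
ee_pos [ 209.93434212 -508.06199292  204.85965938]
tcp_rot [-6.06038748e-04  9.80870920e-01  1.94658326e-01 -7.96599670e-05]
ft_force [-0.3888371   0.42875517 -0.19751273]
wrist_torque [-0.01071533 -0.0214626   0.01684331]
width 94.03794696466409
scene {'fov_y': 55.188177757637064, 'cx': 248.43040650134367, 'cy': 193.5890317796491, 'R': array([[ 0.8699301 ,  0.4930725 , -0.01005684],
       [ 0.38477882, -0.69134041, -0.61155024],
       [-0.3084913 ,  0.5281363 , -0.79114169]]), 't': array([-477.83081801, -158.19313235, 1028.05541015])}
top {'fov_y': 57.32782925512135, 'cx': 261.0275574924673, 'cy': 194.00632875885367, 'R': array([[ 7.67684703e-04, -9.99477073e-01,  3.23263121e-02],
       [-9.98907833e-01, -2.27666028e-03, -4.66685928e-02],
       [ 4.67177846e-02, -3.22551796e-02, -9.98387225e-01]]), 't': array([-13.13321341, 563.79319987, 803.00290024])}
wrist {'fov_y': 70.7412854608743, 'cx': 252.6770550974112, 'cy': 192.25119449254348, 'T_tool_cam': array([[-1.54871129e-07, -9.63271216e-01, -2.68530379e-01,
         7.77546948e+01],
       [ 9.99999427e-01, -2.87737997e-04,  1.03159598e-03,
         9.17171175e-01],
       [-1.07097311e-03, -2.68530225e-01,  9.63270663e-01,
        -1.78699425e+02],
       [ 0.00000000e+00,  0.00000000e+00,  0.00000000e+00,
         1.00000000e+00]])}
```

View pics/top0.png

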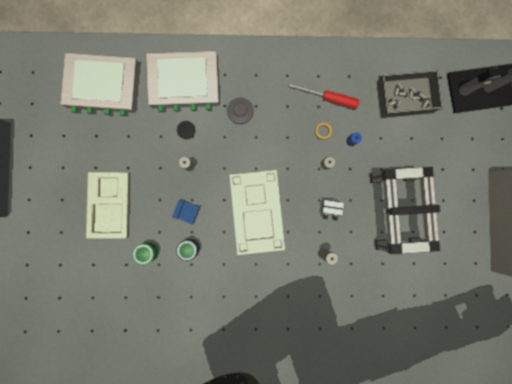

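View pics/scene0.png

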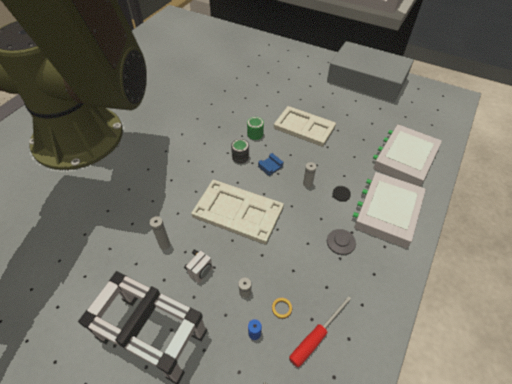

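View pics/wrist0.png

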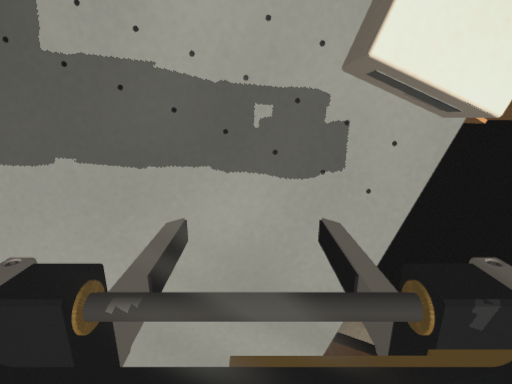

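Run:
```python
import cv2
im=cv2.imread("pics/top0.png")
cv2.imwrite("pics/c1.png",cv2.resize(im[130:280,70:300],None,fx=3.4,fy=3.4,interpolation=cv2.INTER_CUBIC))
cv2.imwrite("pics/c2.png",cv2.resize(im[110:280,290:470],None,fx=3.5,fy=3.5,interpolation=cv2.INTER_CUBIC))
im=cv2.imread("pics/scene0.png")
cv2.imwrite("pics/c3.png",cv2.resize(im[90:250,140:400],None,fx=3,fy=3,interpolation=cv2.INTER_CUBIC))
cv2.imwrite("pics/c4.png",cv2.resize(im[200:384,70:330],None,fx=3,fy=3,interpolation=cv2.INTER_CUBIC))
```

```text
(no output)
```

View pics/c1.png

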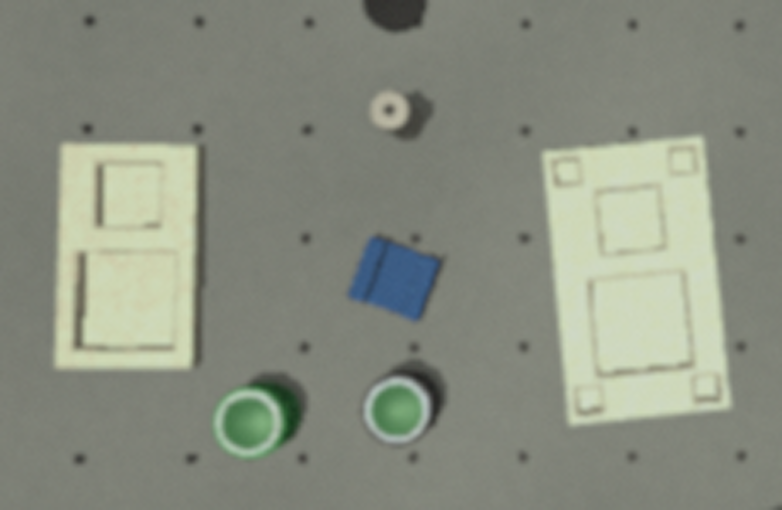

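View pics/c2.png

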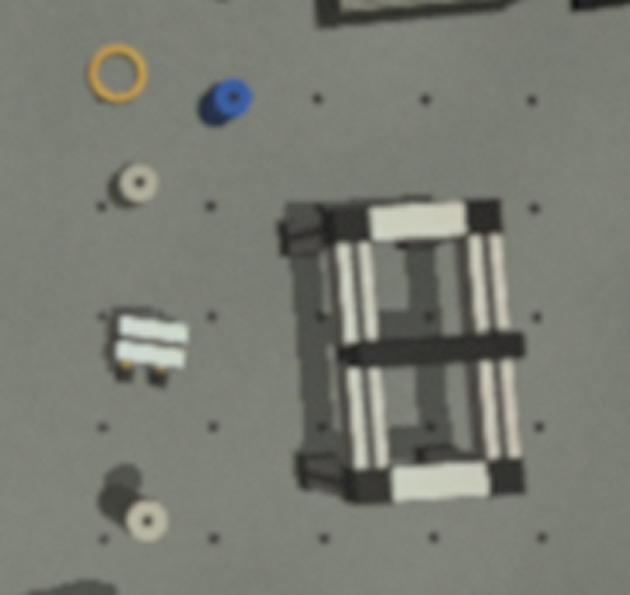

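View pics/c3.png

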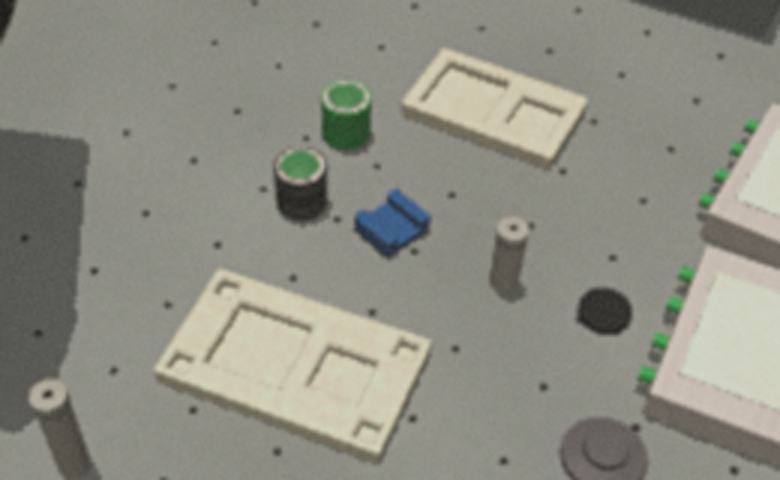

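View pics/c4.png

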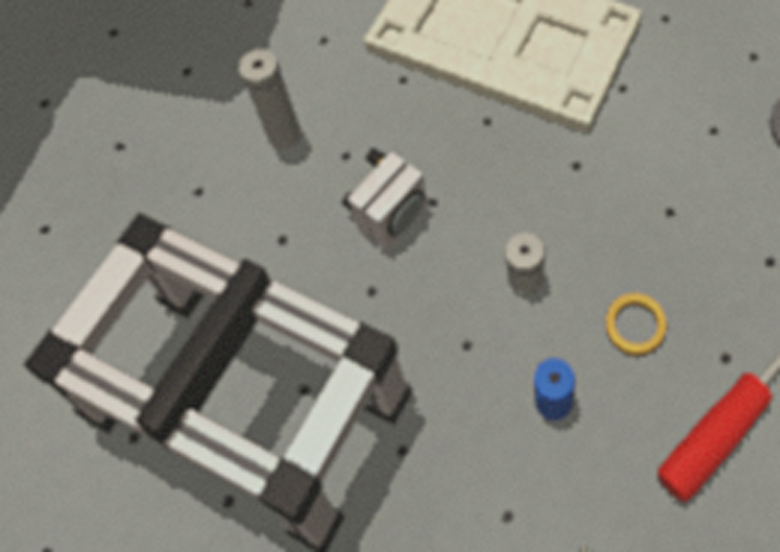

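```bash
cat > h.py <<'E'
import numpy as np, cv2
from bench import ctrl
def cloud(n,d,pose=None):
    m=ctrl.camera_model(n); h,w=d.shape; f=h/2/np.tan(np.radians(m['fov_y'])/2)
    v,u=np.mgrid[0:h,0:w]; P=np.stack([(u-m['cx'])/f*d,(v-m['cy'])/f*d,d],-1)
    if n=='wrist':
        T=m['T_tool_cam']; P=P@T[:3,:3].T+T[:3,3]
        return P@pose[0].T+pose[1]
    return (P-m['t'])@m['R']
def proj(n,X):
    m=ctrl.camera_model(n); f=192/np.tan(np.radians(m['fov_y'])/2)
    c=np.asarray(X)@m['R'].T+m['t']; return c[...,:2]/c[...,2:]*f+[m['cx'],m['cy']]
def ray(n,u,v,z):
    m=ctrl.camera_model(n); f=192/np.tan(np.radians(m['fov_y'])/2)
    d=m['R'].T@np.array([(u-m['cx'])/f,(v-m['cy'])/f,1]); c=-m['R'].T@m['t']
    return c+d*(z-c[2])/d[2]
def Rt(o):
    from scipy.spatial.transform import Rotation as Ro
    q=o['tcp_rot']; return Ro.from_quat([q[1],q[2],q[3],q[0]]).as_matrix(), np.array(o['ee_pos'])
E
python3 - <<'E'
from h import *
d=np.load("pics/top0d.npy"); P=cloud("top",d); im=cv2.imread("pics/top0.png")
print("table z", np.percentile(P[280:300,60:180,2],[5,50,95]))
Z=P[...,2].copy()
def obj(u0,u1,v0,v1,zl=8):
    Q=P[v0:v1,u0:u1].reshape(-1,3); Q=Q[(Q[:,2]>zl)&(Q[:,2]<250)]
    zm=np.percentile(Q[:,2],95); T=Q[Q[:,2]>zm-6]
    r=cv2.minAreaRect(T[:,:2].astype(np.float32))
    print((u0,v0),"n",len(T),"ztop",zm.round(1),"mean",T.mean(0).round(1),"mid",((T.max(0)+T.min(0))/2).round(1),"rect",np.round(r[0],1),np.round(r[1],1),round(r[2],1))
for n,b in dict(mid=(172,200,150,175),short=(318,342,152,172),long=(318,345,245,270),tube=(174,200,236,264),green=(130,160,240,268),mirror=(318,350,195,222),blue=(346,366,130,148)).items():
    print(n); obj(*b)
print('sock'); obj(222,292,162,262,5)
print('plain'); obj(80,135,165,245,5)
print('frame'); obj(370,450,155,262,60)
print(im[205:215,400:430].mean((0,1)))
E
```

```text
table z [-3.42691268 -1.06114788  1.2799438 ]
mid
(172, 150) n 104 ztop 67.8 mean [629.2 155.   66. ] mid [629.5 155.8  66.1] rect [629.1 154.5] [23.1 23.1] 32.5
short
(318, 152) n 90 ztop 46.3 mean [ 634.5 -166.5   44.3] mid [ 635.  -167.4   44.5] rect [ 634.1 -166.2] [22.6 23.2] 43.6
long
(318, 245) n 114 ztop 95.7 mean [ 425.2 -157.7   93.9] mid [ 425.3 -157.7   93.3] rect [ 425.4 -157.8] [23.4 22.8] 89.2
tube
(174, 236) n 333 ztop 48.3 mean [437.3 151.9  45.6] mid [437.3 152.   46.3] rect [437.3 152. ] [44.4 42.1] 89.9
green
(130, 240) n 337 ztop 48.0 mean [429.6 247.1  45.5] mid [429.8 247.7  45.7] rect [429.8 247.7] [43.9 43.8] 2.3
mirror
(318, 195) n 256 ztop 49.0 mean [ 530.4 -172.2   46.7] mid [ 526.8 -173.    46.7] rect [ 526.8 -173. ] [44.7 40.5] 89.7
blue
(346, 130) n 91 ztop 46.5 mean [ 690.6 -228.1   44.5] mid [ 690.2 -227.6   44.4] rect [ 690.2 -227.7] [23.2 23.1] 4.2
sock
(222, 162) n 2533 ztop 17.3 mean [524.8  -3.1  15.1] mid [521.5  -2.9  15.5] rect [521.6  -3.5] [186.1 110.1] 5.8
plain
(80, 165) n 1546 ztop 17.1 mean [543.  339.3  14.9] mid [537.1 339.3  15.3] rect [537.1 339.3] [ 92.1 149.1] 89.9
frame
(370, 155) n 382 ztop 121.3 mean [ 526.5 -325.1  120.9] mid [ 526.8 -325.7  120.6] rect [ 526.4 -325.7] [ 16.  100.2] 3.8
[57.17 61.26 61.57]
```

Request:
jog_arm(targets=[[-1, 0.3, 0, 0, 0, 0, 0.0871], [-1, 0.7, 0, 0, 0, 0, 0.1741], [-1, 1, 0, 0, 0, 0, 0.2612], [-1, 1, 0, 0, 0, 0, 0.2612]], newtons=30)

```text
t: 0.65
ee_pos: [303.6, -469.3, 205.1]
tcp_rot: [-0.0, 1.0, 0.001, -0.0]
ft_force: [0.9, -0.7, 0.3]
width: 94.1
```

Request:
jog_arm(targets=[[-1, 0.4, -0.4, 0, 0, 0, 0], [-1, 0.8, -0.8, 0, 0, 0, 0], [-1, 1, -1, 0, 0, 0, 0]])

```text
t: 1.02
ee_pos: [403.1, -369.0, 205.4]
tcp_rot: [-0.0, 1.0, 0.002, -0.0]
ft_force: [-0.9, -0.7, 0.8]
width: 94.4
```

Request:
jog_arm(targets=[[-1, 0.4, -0.4, 0, 0, 0, 0], [-1, 0.8, -0.8, 0, 0, 0, 0], [-1, 1, -1, 0, 0, 0, 0]])

```text
t: 1.4
ee_pos: [503.2, -269.0, 205.3]
tcp_rot: [-0.0, 1.0, 0.002, -0.0]
ft_force: [-0.6, -0.7, 0.1]
width: 94.2
```

Request:
jog_arm(targets=[[-1, 0.4, -0.4, 0, 0, 0, 0], [-1, 0.8, -0.8, 0, 0, 0, 0], [-1, 1, -1, 0.3, 0, 0, 0], [-1, 1, -1, 0.3, 0, 0, 0]])

```text
t: 1.9
ee_pos: [601.9, -169.4, 172.8]
tcp_rot: [-0.001, 1.0, 0.002, -0.002]
ft_force: [0.7, -1.1, -0.2]
width: 94.2
```

Run:
```python
from h import *
o=ctrl.get_obs(); p=Rt(o); im,d=ctrl.snapshot("wrist"); cv2.imwrite("pics/w1.png",im[:,:,::-1])
P=cloud("wrist",d,p)
def obj(c,zl=30,r=40):
    m=(np.hypot(P[...,0]-c[0],P[...,1]-c[1])<r)&(P[...,2]>zl)&(P[...,2]<140)&(d>0)
    T=P[m]
    if len(T)<20: print(c,'none');return
    zm=np.percentile(T[:,2],95); T=T[T[:,2]>zm-5]
    r=cv2.minAreaRect(T[:,:2].astype(np.float32)); print(c,len(T),zm.round(1),T.mean(0).round(1),np.round(r[0],1),np.round(r[1],1),round(r[2],1))
print(o['ee_pos']); obj((635,-166)); obj((690,-228)); obj((527,-173))
```

```text
[ 601.8630835  -169.40246404  172.77567153]
(635, -166) 368 45.5 [ 635.4 -167.    44.4] [ 635.1 -167.2] [24.3 23.4] 45.0
(690, -228) 431 45.9 [ 691.4 -228.7   44.6] [ 691.5 -228.8] [23.7 24.1] 0.3
(527, -173) 814 48.3 [ 532.  -173.2   46.9] [ 526.9 -174. ] [45.2 43.1] 88.3
```

View pics/w1.png

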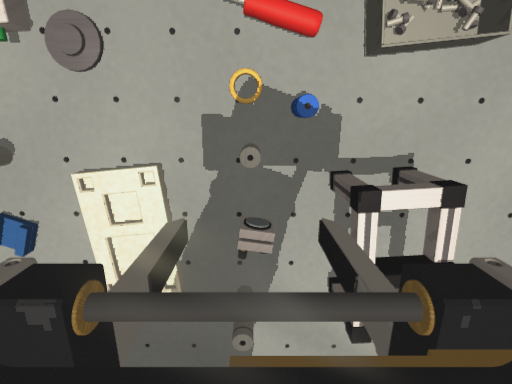

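Request:
jog_arm(targets=[[-1, 0.332, -0.024, 0.3, 0, 0, 0], [-1, 0.332, -0.024, 0.7, 0, 0, 0], [-1, 0.332, -0.024, 1, 0, 0, 0]])

```text
t: 2.33
ee_pos: [634.9, -169.6, 75.1]
tcp_rot: [0.0, 1.0, -0.0, 0.0]
ft_force: [-0.0, -0.9, 0.2]
width: 93.9
```

Request:
jog_arm(targets=[[-1, 0, 0, 0.3, 0, 0, 0], [-1, 0, 0, 0.57, 0, 0, 0], [-1, 0, 0, 0.57, 0, 0, 0], [1, 0, 0, 0.57, 0, 0, 0], [1, 0, 0, 0.57, 0, 0, 0]])

```text
t: 2.95
ee_pos: [636.2, -168.4, 20.3]
tcp_rot: [0.0, 1.0, -0.0, 0.001]
ft_force: [0.5, -0.2, -0.4]
width: 77.3
```

Request:
jog_arm(targets=[[1, 0, 0, 0, 0, 0, 0], [1, 0, 0, 0, 0, 0, 0], [1, 0, 0, 0, 0, 0, 0], [1, 0, 0, 0, 0, 0, 0]])

```text
t: 3.45
ee_pos: [635.6, -167.7, 18.4]
tcp_rot: [-0.0, 1.0, 0.0, -0.0]
ft_force: [-0.2, 0.4, -0.4]
width: 37.3
```

Request:
jog_arm(targets=[[1, 0, 0, 0, 0, 0, 0], [1, 0, 0, 0, 0, 0, 0], [1, 0, 0, 0, 0, 0, 0]])

```text
t: 3.82
ee_pos: [635.6, -167.7, 18.4]
tcp_rot: [-0.0, 1.0, -0.0, -0.0]
ft_force: [0.6, 0.7, -0.4]
width: 24.8
```

Run:
```python
from h import *
f=lambda u,v,s=3.4,a=70,b=130:(u/s+a,v/s+b)
def R(name,pts,z=16):
    print(name,[ray("top",*f(*p),z)[:2].round(1).tolist() for p in pts])
R("sock corners",[(543,152),(703,136),(731,408),(570,425)])
R("sock pockets",[(568,172),(683,161),(707,388),(590,400),(631,220),(640,323)])
R("plain corners",[(61,143),(199,145),(194,368),(55,368)])
R("plain pockets",[(132,195),(128,300)])
# edge fit from depth
d=np.load("pics/top0d.npy"); P=cloud("top",d)
for nm,b in (("s",(222,292,162,262)),("p",(80,135,165,245))):
    Q=P[b[2]:b[3],b[0]:b[1]].reshape(-1,3);Q=Q[(Q[:,2]>10)&(Q[:,2]<30)][:,:2]
    L,W=(186,110) if nm=="s" else (150,90)
    # fit: maximise coverage
    from scipy.optimize import minimize
    def cost(x):
        c,s=np.cos(x[2]),np.sin(x[2]); q=(Q-x[:2])@np.array([[c,-s],[s,c]])
        e=np.maximum(np.abs(q)-[L/2,W/2],0); return (e**2).sum()
    best=minimize(cost,[*Q.mean(0),0.0],method="Nelder-Mead",options=dict(maxiter=4000))
    h=cv2.convexHull(Q.astype(np.float32)); 
    print(nm,best.x[:2],np.degrees(best.x[2]),best.fun,cv2.minAreaRect(h))
```

```text
sock corners [[608.3, 60.4], [619.7, -48.8], [434.6, -67.6], [423.5, 41.4]]
sock pockets [[594.7, 43.4], [602.5, -35.1], [448.1, -51.3], [440.3, 27.9], [562.0, 0.4], [492.1, -5.8]]
plain corners [[613.0, 383.9], [612.1, 292.1], [462.2, 292.7], [462.4, 384.3]]
plain pockets [[578.1, 336.1], [507.7, 337.3]]
s [521.60147403  -3.51608201] 5.842062358222551 0.00664631403168048 ((521.6146240234375, -3.5336990356445312), (186.0662841796875, 110.07359313964844), 5.834911823272705)
p [537.39728397 339.10146661] -0.21107160495232372 11.222511938514524 ((537.10693359375, 339.355712890625), (92.21499633789062, 149.16502380371094), 89.74579620361328)
```

Request:
jog_arm(targets=[[1, 0, 0, -0.3, 0, 0, 0], [1, 0, 0, -0.6, 0, 0, 0], [1, -0.3, -0.4, -0.8, 0, 0, 0], [1, -0.6, -0.8, -0.8, 0, 0, 0], [1, -0.735, -1, -0.8, 0, 0, 0]])

```text
t: 4.45
ee_pos: [560.8, -66.2, 98.7]
tcp_rot: [-0.0, 1.0, 0.0, -0.0]
ft_force: [0.1, 0.5, -1.4]
width: 24.7
```

Request:
jog_arm(targets=[[1, 0, -0.4, 0, 0, 0, 0], [1, 0, -0.683, 0, 0, 0, 0], [1, 0, -0.683, 0.2, 0, 0, 0], [1, 0, -0.683, 0.45, 0, 0, 0], [1, 0, -0.683, 0.55, 0, 0, 0]])

```text
t: 5.08
ee_pos: [561.5, 0.6, 42.1]
tcp_rot: [-0.0, 1.0, 0.0, -0.001]
ft_force: [-0.8, -0.4, -1.2]
width: 24.6
```

Request:
jog_arm(targets=[[1, 0, 0, 0.05, 0, 0, 0], [1, 0, 0, 0.1, 0, 0, 0], [1, 0, 0, 0.14, 0, 0, 0], [1, 0, 0, 0.17, 0, 0, 0], [1, 0, 0, 0.17, 0, 0, 0]])

```text
t: 5.7
ee_pos: [562.1, 0.6, 26.4]
tcp_rot: [-0.0, 1.0, -0.0, -0.0]
ft_force: [0.3, 0.2, -2.4]
width: 24.4
```

Request:
jog_arm(targets=[[1, 0, 0, 0.01, 0, 0, 0], [1, 0, 0, 0.02, 0, 0, 0], [1, 0, 0, 0.02, 0, 0, 0]])

```text
t: 6.08
ee_pos: [562.2, 0.6, 24.5]
tcp_rot: [0.0, 1.0, -0.0, 0.0]
ft_force: [-0.6, 0.1, -2.2]
width: 24.6
```

Request:
jog_arm(targets=[[0, 0, 0, 0, 0, 0, 0], [0, 0, 0, 0, 0, 0, 0], [-0.3, 0, 0, 0, 0, 0, 0], [-0.5, 0, 0, -0.1, 0, 0, 0], [-0.5, 0, 0, -0.4, 0, 0, 0]])

```text
t: 6.7
ee_pos: [561.5, 0.6, 64.4]
tcp_rot: [-0.0, 1.0, -0.0, -0.001]
ft_force: [-0.0, 0.1, 0.3]
width: 68.9
```

Request:
jog_arm(targets=[[-1, 0, 0, -0.5, 0, 0, 0], [-1, -0.3, -0.4, -0.6, 0, 0, 0], [-1, -0.6, -0.8, -0.6, 0, 0, 0], [-1, -0.9, -1, -0.6, 0, 0, 0], [-1, -0.9, -1, -0.6, 0, 0, 0]])

```text
t: 7.32
ee_pos: [471.1, 101.7, 125.4]
tcp_rot: [-0.0, 1.0, 0.001, 0.0]
ft_force: [0.4, 0.3, 0.5]
width: 94.2
```

Request:
jog_arm(targets=[[-1, -0.2, -0.3, 0, 0, 0, 0], [-1, -0.35, -0.515, 0, 0, 0, 0], [-1, -0.35, -0.515, 0, 0, 0, 0]])

```text
t: 7.7
ee_pos: [437.3, 152.6, 125.0]
tcp_rot: [-0.0, 1.0, 0.001, 0.0]
ft_force: [-0.2, 0.1, 0.3]
width: 94.2
```

```bash
cat >> h.py <<'E'
def look(fn,cs):
    o=ctrl.get_obs(); p=Rt(o); im,d=ctrl.snapshot("wrist"); cv2.imwrite(fn,im[:,:,::-1])
    P=cloud("wrist",d,p); print(np.round(o['ee_pos'],1))
    for c in cs:
        m=(np.hypot(P[...,0]-c[0],P[...,1]-c[1])<c[2])&(P[...,2]>c[3])&(P[...,2]<c[4])&(d>0)
        T=P[m]
        if len(T)<20: print(c,'none');continue
        zm=np.percentile(T[:,2],95); T=T[T[:,2]>zm-5]
        r=cv2.minAreaRect(T[:,:2].astype(np.float32)); print(c,len(T),zm.round(1),T.mean(0).round(1),np.round(r[0],1),np.round(r[1],1),round(r[2],1))
E
python3 - <<'E'
from h import *
look("pics/w2.png",[(437,152,35,30,100),(562,0.6,25,30,100)])
E
```

```text
[437.3 152.6 125. ]
(437, 152, 35, 30, 100) 1544 48.1 [438.4 152.3  46. ] [437.3 152.6] [44.7 45.3] 43.0
(562, 0.6, 25, 30, 100) 754 51.7 [561.4   0.7  50.5] [5.614e+02 1.000e-01] [24.3 24.8] 50.0
```

View pics/w2.png

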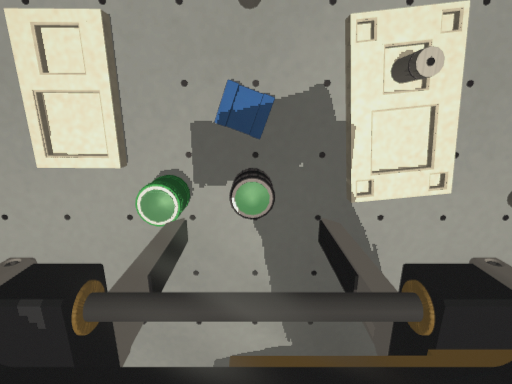

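Request:
jog_arm(targets=[[-1, 0, 0, 0.4, 0, 0, 0], [-1, 0, 0, 0.8, 0, 0, 0], [-1, 0, 0, 1, 0, 0, 0], [-1, 0, 0, 1, 0, 0, 0]], newtons=20)

```text
t: 8.25
ee_pos: [437.2, 151.1, 23.5]
tcp_rot: [0.0, 1.0, -0.001, -0.001]
ft_force: [0.6, 0.8, 0.4]
width: 93.8
```

Request:
jog_arm(targets=[[-1, 0, 0, 0.07, 0, 0, 0], [1, 0, 0, 0.07, 0, 0, 0], [1, 0, 0, 0.07, 0, 0, 0], [1, 0, 0, 0.07, 0, 0, 0], [1, 0, 0, 0.07, 0, 0, 0]])

```text
t: 8.88
ee_pos: [437.2, 152.1, 17.7]
tcp_rot: [-0.0, 1.0, 0.0, 0.0]
ft_force: [-0.2, 0.4, 0.8]
width: 57.2
```

Request:
jog_arm(targets=[[1, 0, 0, 0, 0, 0, 0], [1, 0, 0, 0, 0, 0, 0], [1, 0, 0, 0, 0, 0, 0], [1, 0, 0, 0, 0, 0, 0]])

```text
t: 9.38
ee_pos: [437.1, 152.1, 17.5]
tcp_rot: [-0.0, 1.0, -0.0, 0.0]
ft_force: [-0.0, 0.4, 2.9]
width: 45.6
```

Request:
jog_arm(targets=[[1, 0, 0, -0.3, 0, 0, 0], [1, 0, 0, -0.6, 0, 0, 0], [1, 0.2, 0.3, -0.7, 0, 0, 0], [1, 0.4, 0.6, -0.7, 0, 0, 0], [1, 0.547, 0.9, -0.7, 0, 0, 0]])

```text
t: 10.0
ee_pos: [492.3, 61.0, 87.3]
tcp_rot: [0.0, 1.0, 0.0, -0.0]
ft_force: [0.3, -0.1, -1.0]
width: 45.4
```

Request:
jog_arm(targets=[[1, 0, 0.4, 0, 0, 0, 0], [1, 0, 0.686, 0, 0, 0, 0], [1, 0, 0.686, 0.1, 0, 0, 0], [1, 0, 0.686, 0.3, 0, 0, 0], [1, 0, 0.686, 0.45, 0, 0, 0]])

```text
t: 10.62
ee_pos: [491.4, -5.8, 41.2]
tcp_rot: [-0.0, 1.0, 0.0, -0.001]
ft_force: [0.3, -0.1, -0.7]
width: 45.6
```

Request:
jog_arm(targets=[[1, 0, 0, 0.07, 0, 0, 0], [1, 0, 0, 0.12, 0, 0, 0], [1, 0, 0, 0.16, 0, 0, 0], [1, 0, 0, 0.18, 0, 0, 0], [1, 0, 0, 0.18, 0, 0, 0]])

```text
t: 11.25
ee_pos: [491.9, -6.6, 24.5]
tcp_rot: [0.0, 1.0, -0.0, 0.0]
ft_force: [0.1, 0.7, -2.0]
width: 45.7
```

Request:
jog_arm(targets=[[1, 0, 0, 0.01, 0, 0, 0], [1, 0, 0, 0.01, 0, 0, 0], [0.3, 0, 0, 0.01, 0, 0, 0], [-0.3, 0, 0, 0.01, 0, 0, 0], [-0.7, 0, 0, 0.01, 0, 0, 0]])

```text
t: 11.88
ee_pos: [491.9, -6.5, 23.5]
tcp_rot: [0.0, 1.0, 0.0, 0.0]
ft_force: [-0.1, 0.0, 0.2]
width: 62.0
```

Request:
jog_arm(targets=[[-0.7, 0, 0, -0.1, 0, 0, 0], [-0.7, 0, 0, -0.4, 0, 0, 0], [-0.8, 0, 0, -0.8, 0, 0, 0], [-1, 0, 0, -1, 0, 0, 0], [-1, 0, 0, -1, 0, 0, 0]])

```text
t: 12.5
ee_pos: [492.6, -6.6, 125.1]
tcp_rot: [0.0, 1.0, 0.0, 0.002]
ft_force: [-0.3, 0.1, -0.9]
width: 93.7
```

Run:
```python
from h import *
look("pics/w3.png",[(492,-6,30,30,100),(562,0.6,25,30,100)])
```

```text
[492.6  -6.6 125.1]
(492, -6, 30, 30, 100) 1611 54.1 [493.2  -7.6  51.9] [492.2  -7.7] [44.3 45.1] 89.7
(562, 0.6, 25, 30, 100) 575 51.8 [ 5.617e+02 -5.000e-01  5.050e+01] [5.615e+02 1.000e-01] [23.8 24.1] 89.3
```

View pics/w3.png

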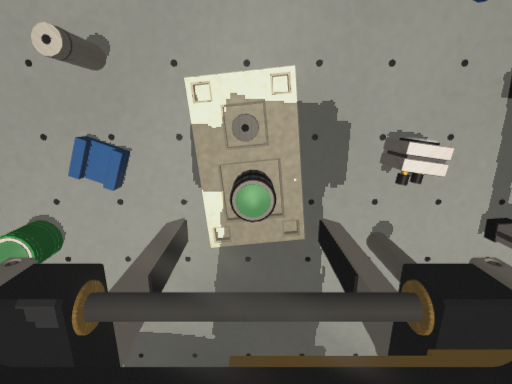

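Request:
jog_arm(targets=[[-1, -0.2, 0.3, 0, 0, 0, 0], [-1, -0.4, 0.6, 0, 0, 0, 0], [-1, -0.668, 1, 0, 0, 0, 0]], newtons=35)

```text
t: 12.92
ee_pos: [423.9, -107.0, 122.3]
tcp_rot: [-0.0, 1.0, 0.001, -0.001]
ft_force: [1.3, -0.6, -0.0]
width: 93.8
```

Request:
jog_arm(targets=[[-1, 0, 0.3, 0, 0, 0, 0], [-1, 0, 0.512, 0, 0, 0, 0], [-1, 0, 0.512, 0, 0, 0, 0]])

```text
t: 13.3
ee_pos: [424.4, -158.3, 122.4]
tcp_rot: [-0.0, 1.0, -0.001, -0.001]
ft_force: [0.6, 0.4, 0.6]
width: 93.8
```

Run:
```python
from h import *
look("pics/w4.png",[(425,-158,25,60,110)])
```

```text
[ 424.4 -158.3  122.4]
(425, -158, 25, 60, 110) 697 95.4 [ 425.9 -158.6   94.4] [ 425.4 -158.5] [24.7 23.9] 0.2
```

Request:
jog_arm(targets=[[-1, 0.01, 0, 0.3, 0, 0, 0], [-1, 0.01, 0, 0.6, 0, 0, 0], [-1, 0.01, 0, 0.73, 0, 0, 0], [-1, 0.01, 0, 0.73, 0, 0, 0], [1, 0.01, 0, 0.73, 0, 0, 0]])

```text
t: 13.98
ee_pos: [426.5, -157.7, 51.3]
tcp_rot: [0.0, 1.0, 0.0, 0.001]
ft_force: [0.8, 0.4, 0.1]
width: 87.2
```

Request:
jog_arm(targets=[[1, 0, 0, 0, 0, 0, 0], [1, 0, 0, 0, 0, 0, 0], [1, 0, 0, 0, 0, 0, 0], [1, 0, 0, 0, 0, 0, 0], [1, 0, 0, 0, 0, 0, 0]])

```text
t: 14.6
ee_pos: [426.0, -157.8, 50.5]
tcp_rot: [0.0, 1.0, -0.0, 0.0]
ft_force: [0.2, -0.6, -0.7]
width: 37.4
```

Request:
jog_arm(targets=[[1, 0, 0, 0, 0, 0, 0], [1, 0, 0, 0, 0, 0, 0], [1, 0, 0, 0, 0, 0, 0], [1, 0, 0, 0, 0, 0, 0]])

```text
t: 15.1
ee_pos: [426.0, -157.7, 50.4]
tcp_rot: [-0.0, 1.0, -0.0, -0.0]
ft_force: [0.2, 0.6, -0.2]
width: 24.2
```

Request:
jog_arm(targets=[[1, 0, 0, -0.3, 0, 0, 0], [1, 0, 0, -0.6, 0, 0, 0], [1, 0, 0, -0.9, 0, 0, 0], [1, 0.1, -0.4, -1, 0, 0, 0], [1, 0.3, -0.9, -1, 0, 0, 0]])

```text
t: 15.72
ee_pos: [456.2, -67.2, 151.1]
tcp_rot: [0.0, 1.0, -0.001, 0.001]
ft_force: [0.6, -0.2, -3.9]
width: 24.7
```

Request:
jog_arm(targets=[[1, 0.1, -0.5, 0, 0, 0, 0], [1, 0.3, -1, 0, 0, 0, 0]])

```text
t: 15.98
ee_pos: [485.8, 33.9, 150.2]
tcp_rot: [0.0, 1.0, -0.0, -0.0]
ft_force: [0.3, -0.9, -3.5]
width: 24.3
```

Request:
jog_arm(targets=[[1, 0.1, -0.5, 0, 0, 0, 0], [1, 0.3, -1, 0, 0, 0, 0]])

```text
t: 16.23
ee_pos: [515.8, 133.9, 150.1]
tcp_rot: [0.0, 1.0, 0.0, -0.0]
ft_force: [0.3, -0.4, -3.7]
width: 24.1
```

Request:
jog_arm(targets=[[1, 0.1, -0.5, 0, 0, 0, 0], [1, 0.3, -1, 0, 0, 0, 0]])

```text
t: 16.48
ee_pos: [545.8, 233.9, 150.0]
tcp_rot: [0.0, 1.0, 0.0, -0.0]
ft_force: [1.4, -0.4, -3.5]
width: 24.8
```

Request:
jog_arm(targets=[[1, 0.1, -0.5, 0, 0, 0, 0], [1, 0.3, -1, 0, 0, 0, 0], [1, 0.3, -1, 0, 0, 0, 0]])

```text
t: 16.85
ee_pos: [575.6, 335.0, 148.4]
tcp_rot: [0.0, 1.0, 0.002, -0.001]
ft_force: [0.3, 0.2, -4.4]
width: 25.0
```

Request:
jog_arm(targets=[[1, 0.026, -0.048, 0.2, 0, 0, 0], [1, 0.026, -0.048, 0.4, 0, 0, 0], [1, 0.026, -0.048, 0.6, 0, 0, 0], [1, 0.026, -0.048, 0.7, 0, 0, 0], [1, 0.026, -0.048, 0.7, 0, 0, 0]])

```text
t: 17.48
ee_pos: [578.4, 336.7, 79.7]
tcp_rot: [0.0, 1.0, -0.0, -0.001]
ft_force: [0.6, 0.1, -3.0]
width: 24.7
```

Request:
jog_arm(targets=[[1, 0, 0, 0.08, 0, 0, 0], [1, 0, 0, 0.15, 0, 0, 0], [1, 0, 0, 0.2, 0, 0, 0], [1, 0, 0, 0.22, 0, 0, 0], [1, 0, 0, 0.22, 0, 0, 0]])

```text
t: 18.1
ee_pos: [578.7, 337.1, 58.4]
tcp_rot: [0.0, 1.0, 0.0, -0.0]
ft_force: [0.4, 0.3, -2.4]
width: 24.8
```

Request:
jog_arm(targets=[[1, 0, 0, 0.01, 0, 0, 0], [1, 0, 0, 0.018, 0, 0, 0], [1, 0, 0, 0.018, 0, 0, 0], [0.3, 0, 0, 0.018, 0, 0, 0], [0, 0, 0, 0.018, 0, 0, 0]])

```text
t: 18.73
ee_pos: [578.9, 337.2, 57.2]
tcp_rot: [-0.0, 1.0, -0.0, 0.0]
ft_force: [0.1, 0.0, 0.5]
width: 40.0
```

Request:
jog_arm(targets=[[-0.3, 0, 0, 0, 0, 0, 0], [-0.5, 0, 0, -0.2, 0, 0, 0], [-0.5, 0, 0, -0.5, 0, 0, 0], [-0.7, 0, 0, -0.8, 0, 0, 0], [-1, 0, 0, -1, 0, 0, 0]])

```text
t: 19.35
ee_pos: [579.1, 337.3, 160.1]
tcp_rot: [-0.001, 1.0, 0.0, 0.001]
ft_force: [0.7, 0.3, 0.8]
width: 86.7
```

Request:
jog_arm(targets=[[-1, -0.2, 0.5, 0, 0, 0, 0], [-1, -0.5, 1, 0, 0, 0, 0]])

```text
t: 19.6
ee_pos: [528.3, 236.0, 158.0]
tcp_rot: [-0.0, 1.0, 0.0, 0.001]
ft_force: [0.7, -1.1, -0.9]
width: 93.9
```

Run:
```python
from h import *
look("pics/w5.png",[(578,337,25,60,120)])
```

```text
[528.3 236.  158. ]
(578, 337, 25, 60, 120) 660 101.4 [578.  335.  100.3] [577.8 335.7] [24.  24.4] 80.6
```

View pics/w5.png

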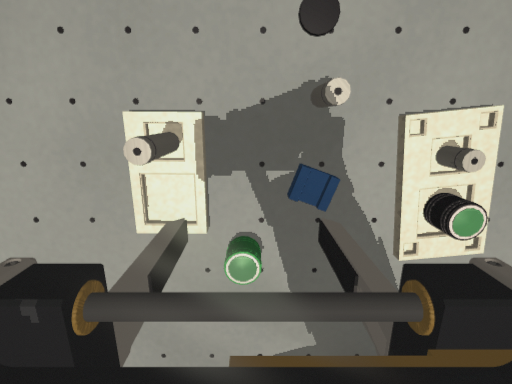

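Request:
jog_arm(targets=[[-1, 0, 0.5, 0, 0, 0, 0], [-1, 0, 1, 0, 0, 0, 0]])

```text
t: 19.9
ee_pos: [528.7, 135.9, 158.4]
tcp_rot: [-0.0, 1.0, 0.0, 0.001]
ft_force: [-0.1, 0.0, 0.6]
width: 93.9
```

Request:
jog_arm(targets=[[-1, 0, 0.5, 0, 0, 0, 0], [-1, 0, 1, 0, 0, 0, 0]])

```text
t: 20.15
ee_pos: [528.8, 35.6, 158.3]
tcp_rot: [0.0, 1.0, 0.0, 0.001]
ft_force: [0.6, -0.3, 0.3]
width: 93.7
```

Request:
jog_arm(targets=[[-1, 0, 0.5, 0, 0, 0, 0], [-1, 0, 1, 0, 0, 0, 0]])

```text
t: 20.4
ee_pos: [528.8, -64.6, 158.4]
tcp_rot: [0.0, 1.0, 0.0, 0.001]
ft_force: [-0.6, 0.3, -0.1]
width: 93.6
```

Request:
jog_arm(targets=[[-1, 0, 0.5, 0, 0, 0, 0], [-1, 0, 1, 0, 0, 0, 0], [-1, 0, 1, 0, 0, 0, 0], [-1, 0, 1, 0, 0, 0, 0]])

```text
t: 20.9
ee_pos: [528.8, -162.6, 157.5]
tcp_rot: [0.0, 1.0, -0.0, 0.0]
ft_force: [-0.3, 1.3, -0.2]
width: 94.2
```

Run:
```python
from h import *
o=ctrl.get_obs(); p=Rt(o); im,d=ctrl.snapshot("wrist"); cv2.imwrite("pics/w6.png",cv2.resize(im[100:300,150:350,::-1],None,fx=3,fy=3,interpolation=cv2.INTER_CUBIC))
P=cloud("wrist",d,p); print(np.round(o['ee_pos'],1),ctrl.get_obs()['tcp_rot'])
m=(np.hypot(P[...,0]-530,P[...,1]+173)<45)&(P[...,2]>43.5)&(P[...,2]<60)&(d>0)&(im.mean(-1)>90)
print(m.sum()); r=cv2.minAreaRect(P[m][:,:2].astype(np.float32)); print(r)
```

```text
[ 528.8 -162.6  157.5] [4.80953121e-05 9.99999866e-01 3.70425542e-04 3.57783597e-04]
872
((531.979248046875, -174.16380310058594), (44.21647644042969, 28.768850326538086), 82.52420806884766)
```

View pics/w6.png

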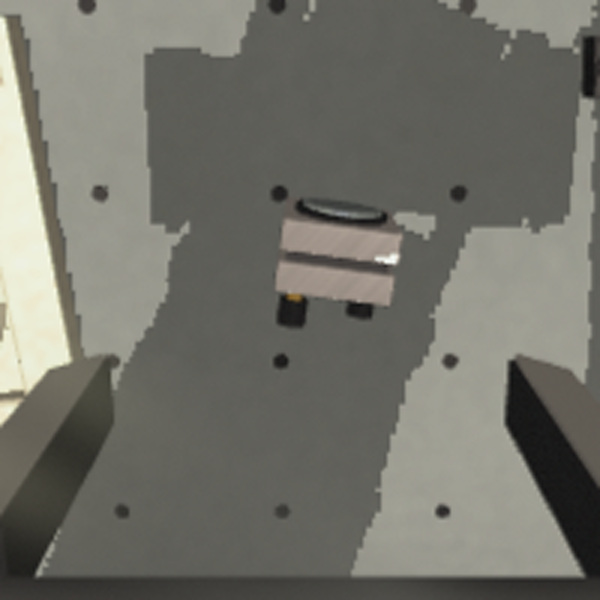

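Request:
jog_arm(targets=[[-1, 0.03, 0.116, 0.3, 0, 0, 0.085], [-1, 0.03, 0.116, 0.6, 0, 0, 0.085], [-1, 0.03, 0.116, 0.9, 0, 0, 0.085], [-1, 0.03, 0.116, 0.9, 0, 0, 0.085]], newtons=20)

```text
t: 21.45
ee_pos: [530.9, -173.0, 65.4]
tcp_rot: [-0.001, 0.998, -0.063, -0.002]
ft_force: [-0.6, 0.5, 0.2]
width: 94.3
```

Request:
jog_arm(targets=[[-1, 0, 0, 0.25, 0, 0, 0], [-1, 0, 0, 0.5, 0, 0, 0], [-1, 0, 0, 0.5, 0, 0, 0]])

```text
t: 21.82
ee_pos: [531.6, -173.8, 16.9]
tcp_rot: [-0.0, 0.998, -0.063, -0.001]
ft_force: [0.7, 0.6, 0.2]
width: 94.2
```

Request:
jog_arm(targets=[[1, 0, 0, 0, 0, 0, 0], [1, 0, 0, 0, 0, 0, 0], [1, 0, 0, 0, 0, 0, 0], [1, 0, 0, 0, 0, 0, 0], [1, 0, 0, 0, 0, 0, 0]])

```text
t: 22.45
ee_pos: [531.7, -174.6, 16.7]
tcp_rot: [0.0, 0.998, -0.064, 0.0]
ft_force: [0.2, -0.2, 0.1]
width: 47.4
```

Request:
jog_arm(targets=[[1, 0, 0, 0, 0, 0, 0], [1, 0, 0, 0, 0, 0, 0], [1, 0, 0, 0, 0, 0, 0]])

```text
t: 22.82
ee_pos: [531.6, -174.5, 16.7]
tcp_rot: [-0.0, 0.998, -0.064, -0.0]
ft_force: [-0.4, 1.8, 2.1]
width: 43.9
```

Request:
jog_arm(targets=[[1, 0, 0, -0.2, 0, 0, 0], [1, 0, 0, -0.5, 0, 0, 0], [1, 0, 0, -0.8, 0, 0, -0.04], [1, 0, 0, -1, 0, 0, -0.0815], [1, 0, 0, -1, 0, 0, -0.0815]])

```text
t: 23.45
ee_pos: [532.1, -174.8, 117.5]
tcp_rot: [0.0, 1.0, -0.003, 0.001]
ft_force: [0.0, -0.3, -2.2]
width: 43.9
```

Request:
jog_arm(targets=[[1, 0, -0.4, 0, 0, 0, 0], [1, -0.05, -1, 0, 0, 0, 0]])

```text
t: 23.7
ee_pos: [526.6, -74.1, 115.1]
tcp_rot: [-0.0, 1.0, -0.005, -0.001]
ft_force: [0.5, 0.7, -1.9]
width: 43.5
```

Request:
jog_arm(targets=[[1, 0, -0.5, 0, 0, 0, 0], [1, -0.05, -1, 0, 0, 0, 0]])

```text
t: 23.95
ee_pos: [522.0, 27.1, 115.2]
tcp_rot: [0.0, 1.0, -0.004, -0.001]
ft_force: [1.0, 0.1, -1.4]
width: 43.8
```

Request:
jog_arm(targets=[[1, 0, -0.5, 0, 0, 0, 0], [1, -0.05, -1, 0, 0, 0, 0]])

```text
t: 24.2
ee_pos: [517.5, 127.0, 115.2]
tcp_rot: [0.0, 1.0, -0.004, -0.001]
ft_force: [0.8, -0.5, -2.3]
width: 43.8
```

Request:
jog_arm(targets=[[1, 0, -0.5, 0, 0, 0, 0], [1, -0.05, -1, 0, 0, 0, 0]])

```text
t: 24.45
ee_pos: [513.1, 227.0, 115.1]
tcp_rot: [0.0, 1.0, -0.004, -0.001]
ft_force: [0.7, 0.8, -1.9]
width: 43.9
```

Request:
jog_arm(targets=[[1, 0, -0.5, 0, 0, 0, 0], [1, -0.04, -1, 0, 0, 0, 0], [1, -0.04, -1, 0, 0, 0, 0]])

```text
t: 24.82
ee_pos: [509.0, 328.1, 114.6]
tcp_rot: [0.0, 1.0, -0.002, -0.001]
ft_force: [0.5, -0.8, -1.9]
width: 43.8
```

Request:
jog_arm(targets=[[1, -0.012, -0.11, 0.2, 0, 0, 0], [1, -0.012, -0.11, 0.4, 0, 0, 0], [1, -0.012, -0.11, 0.6, 0, 0, 0], [1, -0.012, -0.11, 0.7, 0, 0, 0], [1, -0.012, -0.11, 0.7, 0, 0, 0]])

```text
t: 25.45
ee_pos: [508.9, 336.2, 45.8]
tcp_rot: [0.0, 1.0, -0.003, -0.001]
ft_force: [0.1, 0.7, -2.1]
width: 43.8
```

Run:
```python
from h import *
print(ctrl.get_obs()['ee_pos'])
im,d=ctrl.snapshot("top"); cv2.imwrite("pics/t1.png",cv2.resize(im[130:280,50:250,::-1],None,fx=3.5,fy=3.5,interpolation=cv2.INTER_CUBIC))
im,d=ctrl.snapshot("scene"); cv2.imwrite("pics/s1.png",cv2.resize(im[60:200,200:400,::-1],None,fx=3.5,fy=3.5,interpolation=cv2.INTER_CUBIC))
```

```text
[508.94407528 336.15822258  45.78247463]
```

View pics/s1.png

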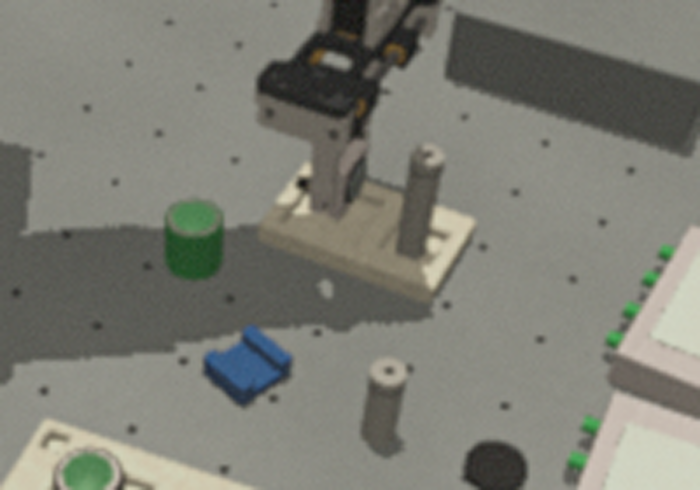

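Request:
jog_arm(targets=[[1, -0.01, -0.02, 0.08, 0, 0, 0], [1, -0.01, -0.02, 0.16, 0, 0, 0], [1, -0.01, -0.02, 0.21, 0, 0, 0], [1, -0.01, -0.02, 0.22, 0, 0, 0], [1, -0.01, -0.02, 0.22, 0, 0, 0]])

```text
t: 26.18
ee_pos: [508.2, 338.6, 24.7]
tcp_rot: [-0.0, 1.0, -0.003, 0.0]
ft_force: [0.2, 0.6, -1.6]
width: 43.6
```

Request:
jog_arm(targets=[[1, 0, 0, 0.01, 0, 0, 0], [1, 0, 0, 0.018, 0, 0, 0], [1, 0, 0, 0.018, 0, 0, 0], [0, 0, 0, 0.018, 0, 0, 0], [-0.5, 0, 0, 0.018, 0, 0, 0]])

```text
t: 26.8
ee_pos: [508.3, 338.7, 23.1]
tcp_rot: [-0.0, 1.0, -0.003, 0.0]
ft_force: [-0.7, 0.2, 1.2]
width: 53.6
```

Request:
jog_arm(targets=[[-0.6, 0, 0, 0, 0, 0, 0], [-0.7, 0, 0, -0.2, 0, 0, 0], [-0.8, 0, 0, -0.5, 0, 0, 0], [-1, 0, 0, -0.9, 0, 0, 0], [-1, 0, 0, -1, 0, 0, 0]])

```text
t: 27.42
ee_pos: [509.2, 339.2, 126.9]
tcp_rot: [-0.001, 1.0, -0.003, 0.002]
ft_force: [-0.3, -0.2, -0.2]
width: 94.2
```

Request:
jog_arm(targets=[[-1, -0.2, 0.3, -0.4, 0, 0, 0], [-1, -0.4, 0.6, -0.6, 0, 0, 0], [-1, -0.4, 1, -0.7, 0, 0, 0]])

```text
t: 27.8
ee_pos: [466.7, 238.3, 194.2]
tcp_rot: [-0.0, 1.0, -0.002, 0.001]
ft_force: [0.0, -0.9, -0.5]
width: 93.9
```

Run:
```python
from h import *
look("pics/w7.png",[(507,338,30,40,70),(578,337,25,60,120)])
im,d=ctrl.snapshot("top"); cv2.imwrite("pics/t1.png",cv2.resize(im[100:280,60:460,::-1],None,fx=2,fy=2,interpolation=cv2.INTER_CUBIC))
```

```text
[466.7 238.3 194.2]
(507, 338, 30, 40, 70) 939 54.5 [507.7 337.5  52.9] [503.1 337.3] [43.9 44.8] 0.1
(578, 337, 25, 60, 120) 596 101.6 [577.5 335.1 100.4] [577.2 335.6] [24.1 24.3] 45.6
```

View pics/w7.png

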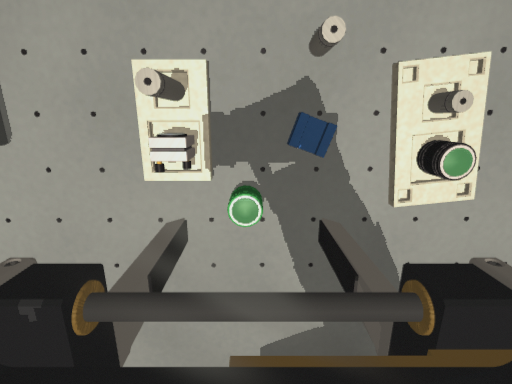

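View pics/t1.png

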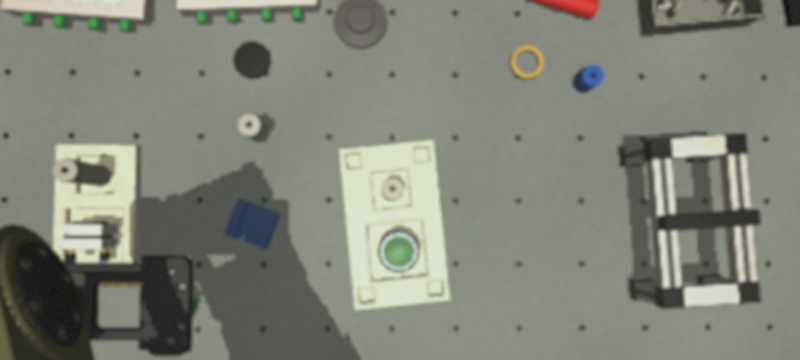

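Request:
jog_arm(targets=[[-1, 0.1, 0.2, 0, 0, 0, -0.12], [-1, 0.2, 0.4, 0, 0, 0, -0.24], [-1, 0.3, 0.6, 0, 0, 0, -0.36], [-1, 0.4, 0.8, 0, 0, 0, -0.48], [-1, 0.5, 1, 0, 0, 0, -0.6]])

```text
t: 28.52
ee_pos: [517.3, 138.3, 192.5]
tcp_rot: [-0.0, 0.9, 0.435, -0.0]
ft_force: [0.1, 0.9, 0.6]
width: 93.9
```

Request:
jog_arm(targets=[[-1, -0.2, 0.15, 0, 0, 0, -0.12], [-1, -0.4, 0.3, 0, 0, 0, -0.24], [-1, -0.6, 0.5, 0, 0, 0, -0.36], [-1, -0.8, 0.65, 0, 0, 0, -0.4945], [-1, -0.936, 0.75, 0, 0, 0, -0.4945]])

```text
t: 29.15
ee_pos: [517.0, 18.1, 192.5]
tcp_rot: [-0.0, 0.682, 0.731, -0.0]
ft_force: [0.6, -0.0, 0.7]
width: 93.7
```

Request:
jog_arm(targets=[[-1, -0.5, 0, 0, 0, 0, 0], [-1, -1, -0.03, 0, 0, 0, 0]])

```text
t: 29.4
ee_pos: [520.7, -82.1, 192.6]
tcp_rot: [-0.0, 0.683, 0.73, -0.0]
ft_force: [-0.1, 1.0, -0.2]
width: 94.0
```

Request:
jog_arm(targets=[[-1, -0.5, 0, 0, 0, 0, 0], [-1, -1, -0.03, 0, 0, 0, 0]])

```text
t: 29.65
ee_pos: [524.3, -182.5, 192.5]
tcp_rot: [-0.0, 0.683, 0.73, -0.0]
ft_force: [0.3, -0.1, 0.6]
width: 94.0
```

Request:
jog_arm(targets=[[-1, -0.5, 0, 0, 0, 0, 0], [-1, -1, -0.03, 0, 0, 0, 0], [-1, -1, -0.03, 0, 0, 0, 0], [-1, -1, -0.03, 0, 0, 0, 0]])

```text
t: 30.15
ee_pos: [527.8, -280.5, 192.4]
tcp_rot: [-0.001, 0.683, 0.73, 0.0]
ft_force: [0.5, -0.9, 1.4]
width: 94.2
```

Run:
```python
from h import *
look("pics/w8.png",[(526,-325,70,115,130)])
```

```text
[ 527.8 -280.5  192.4]
(526, -325, 70, 115, 130) 1408 122.5 [ 526.6 -323.8  121.4] [ 526.4 -326.7] [15.5 99.3] 4.0
```

View pics/w8.png

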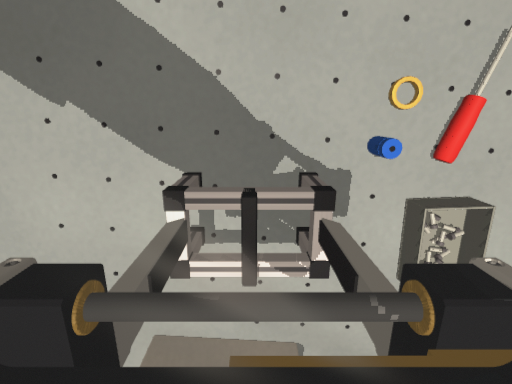

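Request:
jog_arm(targets=[[-0.3, -0.3, -0.03, 0, 0, 0, 0], [-0.3, -0.445, -0.046, 0, 0, 0, 0], [-0.3, -0.445, -0.046, 0, 0, 0, 0], [-0.3, -0.445, -0.046, 0, 0, 0, 0]], newtons=50)

```text
t: 30.7
ee_pos: [526.2, -325.1, 192.9]
tcp_rot: [-0.0, 0.683, 0.73, 0.0]
ft_force: [0.6, -0.2, 0.1]
width: 61.6
```

Request:
jog_arm(targets=[[-0.3, -0.012, 0, 0.3, 0, 0, 0], [-0.3, -0.012, 0, 0.6, 0, 0, 0], [-0.3, -0.012, 0, 0.9, 0, 0, 0], [-0.3, -0.012, 0, 0.9, 0, 0, 0]])

```text
t: 31.2
ee_pos: [525.5, -325.9, 101.1]
tcp_rot: [-0.002, 0.683, 0.73, -0.0]
ft_force: [0.2, -0.2, -0.5]
width: 61.3
```

Request:
jog_arm(targets=[[-0.3, 0, 0, 0.1, 0, 0, 0], [-0.3, 0, 0, 0.165, 0, 0, 0], [-0.3, 0, 0, 0.165, 0, 0, 0]])

```text
t: 31.58
ee_pos: [526.1, -327.2, 86.3]
tcp_rot: [-0.0, 0.683, 0.73, 0.0]
ft_force: [-0.1, 1.0, 0.1]
width: 60.9
```

Request:
jog_arm(targets=[[1, 0, 0, 0, 0, 0, 0], [1, 0, 0, 0, 0, 0, 0], [1, 0, 0, 0, 0, 0, 0], [1, 0, 0, 0, 0, 0, 0], [1, 0, 0, 0, 0, 0, 0]])

```text
t: 32.2
ee_pos: [526.2, -327.2, 86.4]
tcp_rot: [0.0, 0.684, 0.73, 0.0]
ft_force: [-0.7, -0.7, 0.9]
width: 16.0
```

Request:
jog_arm(targets=[[1, 0, 0, 0, 0, 0, 0], [1, 0, 0, 0, 0, 0, 0], [1, 0, 0, 0, 0, 0, 0]])

```text
t: 32.58
ee_pos: [526.2, -327.3, 86.4]
tcp_rot: [0.0, 0.684, 0.73, 0.0]
ft_force: [0.3, 0.7, -0.1]
width: 15.4
```

Request:
jog_arm(targets=[[1, 0, 0, -0.15, 0, 0, 0], [1, 0, 0, -0.4, 0, 0, 0], [1, 0, 0, -0.7, 0, 0, -0.0245], [1, 0, 0, -1, 0, 0, -0.0245], [1, 0, 0, -1, 0, 0, -0.0245]])

```text
t: 33.2
ee_pos: [526.7, -327.7, 188.7]
tcp_rot: [0.002, 0.67, 0.742, 0.0]
ft_force: [0.5, -0.0, -5.8]
width: 15.8
```

Request:
jog_arm(targets=[[1, 0.3, 0, 0, 0, 0, 0], [1, 0.7, 0, 0, 0, 0, 0], [1, 1, 0.09, 0, 0, 0, 0]])

```text
t: 33.58
ee_pos: [523.9, -225.3, 184.8]
tcp_rot: [-0.001, 0.67, 0.742, -0.0]
ft_force: [-0.3, -0.0, -4.9]
width: 15.4
```

Request:
jog_arm(targets=[[1, 0.3, 0, 0, 0, 0, 0], [1, 0.7, 0, 0, 0, 0, 0], [1, 1, 0.09, 0, 0, 0, 0]])

```text
t: 33.95
ee_pos: [522.6, -125.0, 184.9]
tcp_rot: [-0.001, 0.67, 0.742, -0.0]
ft_force: [1.7, 0.9, -4.0]
width: 15.5
```

Request:
jog_arm(targets=[[1, 0.3, 0, 0, 0, 0, 0], [1, 0.7, 0, 0, 0, 0, 0], [1, 1, 0.09, 0, 0, 0, 0], [1, 1, 0.09, 0, 0, 0, 0]])

```text
t: 34.45
ee_pos: [521.8, -24.4, 185.0]
tcp_rot: [-0.001, 0.669, 0.743, -0.001]
ft_force: [0.3, -0.5, -5.7]
width: 15.8
```

Request:
jog_arm(targets=[[1, 0.1, 0.01, 0, 0, 0, 0], [1, 0.2, 0.019, 0, 0, 0, 0], [1, 0.2, 0.019, 0, 0, 0, 0], [1, 0.2, 0.019, 0, 0, 0, 0], [1, 0.2, 0.019, 0, 0, 0, 0]])

```text
t: 35.08
ee_pos: [522.2, -6.2, 186.3]
tcp_rot: [0.0, 0.67, 0.742, -0.0]
ft_force: [0.6, -0.1, -5.5]
width: 15.2
```

Run:
```python
from h import *
o=ctrl.get_obs(); p=Rt(o); print(np.round(o['ee_pos'],1),np.degrees(2*np.arctan2(o['tcp_rot'][2],o['tcp_rot'][1])))
for n in ("wrist","top","scene"):
    im,d=ctrl.snapshot(n); np.save(f"pics/{n}9d.npy",d); cv2.imwrite(f"pics/{n}9.png",im[:,:,::-1])
np.save("pics/pose9.npy",np.c_[p[0],p[1]])
```

```text
[522.2  -6.2 186.3] 95.8500060636087
```

View pics/wrist9.png

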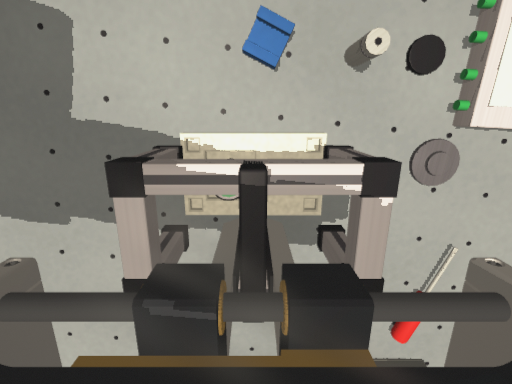

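View pics/top9.png

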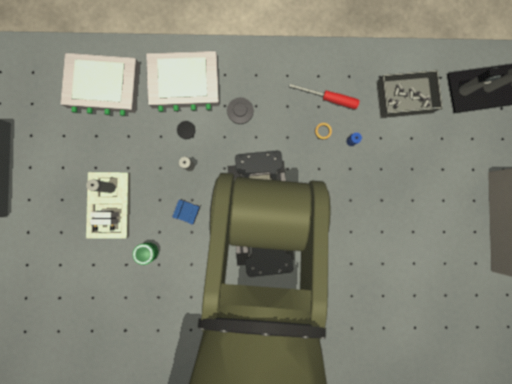

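View pics/scene9.png

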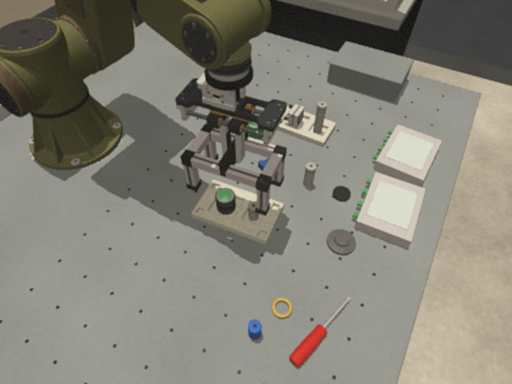

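Run:
```python
from h import *
d=np.load("pics/wrist9d.npy"); p=np.load("pics/pose9.npy"); P=cloud("wrist",d,(p[:,:3],p[:,3])); im=cv2.imread("pics/wrist9.png")
a=np.radians(5.85); F=np.array([[np.cos(a),np.sin(a)],[-np.sin(a),np.cos(a)]])
q=(P[...,:2]-p[:2,3])@F.T   # frame-aligned coords rel. TCP
z=P[...,2]
print("z hist",np.percentile(z[155:195,120:380],[50,80,90,95,99]))
m=(d>0)&(z>185)&(z<212); m[230:]=0
m[:,:100]=0;m[:,410:]=0
Q=q[m]; print(m.sum(),"x",np.percentile(Q[:,0],[0,.5,99.5,100]).round(1),"ymax",np.percentile(Q[:,1],[99,99.8,100]).round(1))
# y edge vs x for yaw
for x0 in range(-80,81,20):
    s=np.abs(Q[:,0]-x0)<8
    if s.sum()>10: print(x0,Q[s][:,1].max().round(1),np.median(z[m][s]).round(1))
# left/right edges vs y
for y0 in range(0,50,10):
    s=np.abs(Q[:,1]-y0)<5
    if s.sum()>10: print("y",y0,Q[s][:,0].min().round(1),Q[s][:,0].max().round(1))
# plate
m=(d>0)&(z>11)&(z<22); m[:,:150]=0;m[:,360:]=0;m[230:]=0
Q=q[m]; print("plate x",Q[:,0].min(),Q[:,0].max(),"y",Q[:,1].min(),Q[:,1].max(), "xmid should be 0")
for x0 in range(-80,81,20):
    s=np.abs(Q[:,0]-x0)<8
    if s.sum()>10: print(x0,Q[s][:,1].max().round(1))
cv2.imwrite("pics/wc.png",cv2.resize(im[110:260,100:410],None,fx=2.5,fy=2.5,interpolation=cv2.INTER_CUBIC))
```

```text
z hist [203.54553547 204.4520546  205.33857409 221.07514794 222.31441668]
12935 x [-90.  -88.2  87.8  89.1] ymax [51.  51.1 51.2]
-80 51.2 204.0
-60 51.2 203.4
-40 50.3 203.5
-20 50.3 203.4
0 50.3 200.0
20 50.2 203.4
40 50.3 203.5
60 51.2 203.2
80 51.2 204.0
y 0 -68.8 68.2
y 10 -88.4 87.5
y 20 -88.2 87.6
y 30 -89.1 89.1
y 40 -89.5 89.0
plate x -93.16488424705251 126.45211941290843 y -52.275376627220275 195.70762534802265 xmid should be 0
-80 57.2
-60 57.2
-40 57.2
-20 154.5
0 193.6
20 195.1
40 184.9
60 57.2
80 57.2
```

View pics/wc.png

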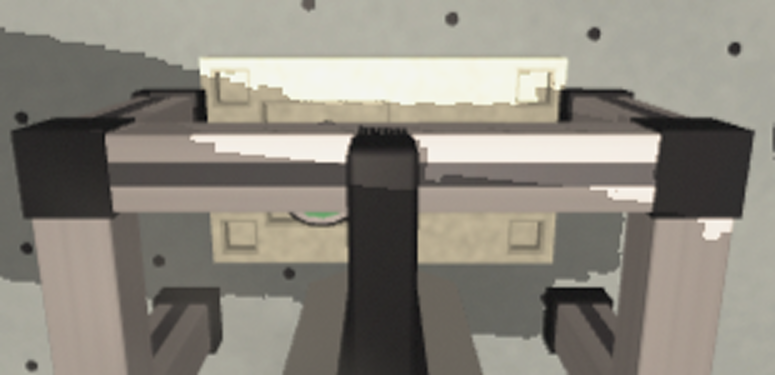

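Request:
jog_arm(targets=[[1, 0.018, -0.002, 0.2, 0, 0, 0], [1, 0.018, -0.002, 0.4, 0, 0, 0], [1, 0.018, -0.002, 0.6, 0, 0, 0], [1, 0.018, -0.002, 0.74, 0, 0, 0], [1, 0.018, -0.002, 0.74, 0, 0, 0]])

```text
t: 35.85
ee_pos: [521.4, -4.2, 111.7]
tcp_rot: [-0.001, 0.67, 0.742, -0.0]
ft_force: [0.4, -0.0, -4.7]
width: 15.8
```

Request:
jog_arm(targets=[[1, 0, 0, 0, 0, 0, 0], [1, 0, 0, 0, 0, 0, 0]])

```text
t: 36.1
ee_pos: [522.2, -4.2, 113.1]
tcp_rot: [0.001, 0.67, 0.742, 0.0]
ft_force: [-0.4, -0.1, -5.4]
width: 15.4
```

Run:
```python
from h import *
o=ctrl.get_obs(); print(np.round(o['ee_pos'],1),np.degrees(2*np.arctan2(o['tcp_rot'][2],o['tcp_rot'][1])))
im,d=ctrl.snapshot("wrist"); cv2.imwrite("pics/w10.png",cv2.resize(im[90:260,90:420,::-1],None,fx=2.4,fy=2.4,interpolation=cv2.INTER_CUBIC))
im,d=ctrl.snapshot("scene"); cv2.imwrite("pics/s10.png",cv2.resize(im[100:260,160:320,::-1],None,fx=3.6,fy=3.6,interpolation=cv2.INTER_CUBIC))
```

```text
[522.2  -4.2 113.1] 95.86790110147935
```

View pics/w10.png

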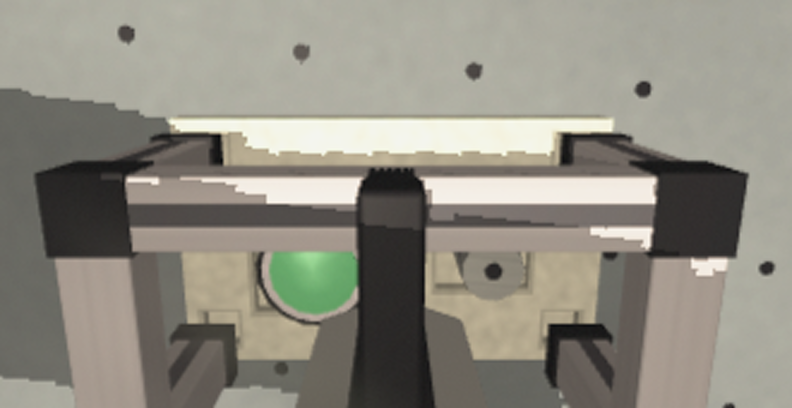

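View pics/s10.png

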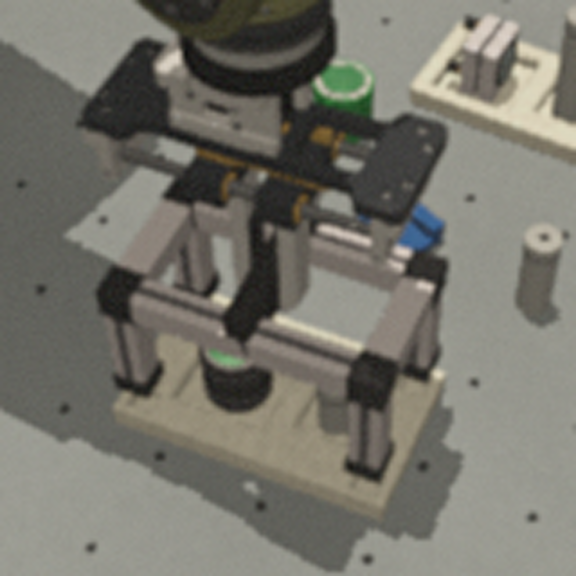

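Request:
jog_arm(targets=[[1, 0, -0.002, 0.03, 0, 0, 0], [1, 0, -0.002, 0.06, 0, 0, 0], [1, 0, -0.002, 0.08, 0, 0, 0], [1, 0, -0.002, 0.1, 0, 0, 0], [1, 0, -0.002, 0.11, 0, 0, 0]])

```text
t: 36.83
ee_pos: [521.6, -4.2, 101.2]
tcp_rot: [-0.0, 0.67, 0.742, -0.0]
ft_force: [-0.1, 0.4, -4.6]
width: 15.7
```

Request:
jog_arm(targets=[[1, 0, 0, 0.015, 0, 0, 0], [1, 0, 0, 0.03, 0, 0, 0], [1, 0, 0, 0.045, 0, 0, 0], [1, 0, 0, 0.06, 0, 0, 0], [1, 0, 0, 0.06, 0, 0, 0]])

```text
t: 37.45
ee_pos: [521.5, -4.2, 95.2]
tcp_rot: [-0.0, 0.67, 0.742, -0.0]
ft_force: [0.4, 0.3, -5.3]
width: 15.5
```

Request:
jog_arm(targets=[[1, 0, 0, 0.008, 0, 0, 0], [1, 0, 0, 0.014, 0, 0, 0], [1, 0, 0, 0.02, 0, 0, 0], [1, 0, 0, 0.02, 0, 0, 0]])

```text
t: 37.95
ee_pos: [521.6, -4.2, 93.4]
tcp_rot: [0.0, 0.67, 0.742, 0.0]
ft_force: [-0.6, -0.4, -5.1]
width: 15.2
```

Request:
jog_arm(targets=[[1, 0, 0, 0.005, 0, 0, 0], [1, 0, 0, 0.01, 0, 0, 0], [1, 0, 0, 0.01, 0, 0, 0]])

```text
t: 38.33
ee_pos: [521.6, -4.2, 93.4]
tcp_rot: [0.0, 0.67, 0.742, 0.0]
ft_force: [-7.0, -0.0, 8.2]
width: 15.5
```

Request:
jog_arm(targets=[[0.6, 0, 0, -0.005, 0, 0, 0], [0.2, 0, 0, -0.005, 0, 0, 0], [-0.2, 0, 0, -0.005, 0, 0, 0], [-0.2, 0, 0, -0.005, 0, 0, 0]])

```text
t: 38.83
ee_pos: [521.6, -4.2, 92.8]
tcp_rot: [0.0, 0.67, 0.742, 0.0]
ft_force: [0.5, -0.5, 0.5]
width: 45.6
```

Request:
jog_arm(targets=[[-0.2, 0, 0, -0.2, 0, 0, 0], [-0.2, 0, 0, -0.5, 0, 0, 0], [-0.2, 0, 0, -1, 0, 0, 0]])

```text
t: 39.2
ee_pos: [520.9, -4.2, 192.8]
tcp_rot: [-0.001, 0.67, 0.742, -0.001]
ft_force: [1.3, 0.3, -0.7]
width: 56.3
```

Request:
jog_arm(targets=[[-0.2, -0.5, 0, -0.3, 0, 0, 0], [-0.2, -1, -0.5, -0.6, 0, 0, 0], [-0.2, -1, -1, -0.6, 0, 0, 0]])

```text
t: 39.58
ee_pos: [431.8, -115.7, 253.8]
tcp_rot: [0.001, 0.67, 0.742, 0.0]
ft_force: [0.0, -0.6, 0.7]
width: 56.3
```

Request:
jog_arm(targets=[[-0.2, -0.5, 0, 0, 0, 0, 0], [-0.2, -1, -0.5, 0, 0, 0, 0], [-0.2, -1, -0.5, 0, 0, 0, 0]])

```text
t: 39.95
ee_pos: [391.2, -220.6, 252.9]
tcp_rot: [0.0, 0.671, 0.741, -0.0]
ft_force: [1.0, 0.3, -0.5]
width: 56.6
```

Request:
jog_arm(targets=[[-0.2, -0.5, 0, 0, 0, 0, 0], [-0.2, -1, 0, 0, 0, 0, 0], [-0.2, -1, 0, 0, 0, 0, 0], [-0.2, -1, 0, 0, 0, 0, 0]])

```text
t: 40.45
ee_pos: [403.4, -317.1, 252.6]
tcp_rot: [-0.0, 0.67, 0.743, 0.0]
ft_force: [-0.4, 0.1, -0.2]
width: 56.6
```

Run:
```python
from h import *
im,d=ctrl.snapshot("top"); P=cloud("top",d); cv2.imwrite("pics/t11.png",cv2.resize(im[100:290,70:370,::-1],None,fx=2.6,fy=2.6,interpolation=cv2.INTER_CUBIC))
im2,d2=ctrl.snapshot("scene"); cv2.imwrite("pics/s11.png",cv2.resize(im2[70:260,150:410,::-1],None,fx=3,fy=3,interpolation=cv2.INTER_CUBIC))
def obj(n,c,r,a,b):
    m=(np.hypot(P[...,0]-c[0],P[...,1]-c[1])<r)&(P[...,2]>a)&(P[...,2]<b)&(d>0); T=P[m]; zm=np.percentile(T[:,2],90); T=T[T[:,2]>zm-5]
    R=cv2.minAreaRect(T[:,:2].astype(np.float32)); print(n,len(T),zm.round(1),np.round(R[0],1),np.round(R[1],1),round(R[2],1))
obj("bar",(521,-4),60,118,140); obj("frame",(521,-4),120,95,140)
obj("mid",(629,155),25,40,90); obj("long",(578,337),25,60,120); obj("mirror",(507,338),32,40,60); obj("short",(562,.6),16,40,60); obj("tube",(492,-7),24,40,60)
c=np.array([521.6,-3.5]);a=np.radians(5.84)
for sx in(-1,1):
  for sy in(-1,1):
    w=c+[sx*78*np.cos(a)-sy*40*np.sin(a),sx*78*np.sin(a)+sy*40*np.cos(a)]
    m=(np.hypot(P[...,0]-w[0],P[...,1]-w[1])<8)&(P[...,2]>80); print("corner top z",np.median(P[m][:,2]).round(1))
```

```text
bar 400 129.6 [521.   -3.7] [15.9 99.3] 5.9
frame 401 127.6 [521.   -3.7] [16.  99.3] 6.0
mid 104 67.7 [629.3 154.3] [23.1 23. ] 46.1
long 119 101.2 [576.6 336.1] [23.4 23. ] 87.4
mirror 273 54.5 [502.5 336.7] [43.4 44.3] 0.7
short 96 51.9 [562.1   0. ] [22.4 22.3] 0.1
tube 316 53.7 [490.2  -7.8] [42.  42.1] 0.1
corner top z 111.5
corner top z 111.0
corner top z 111.5
corner top z 111.2
```

View pics/t11.png

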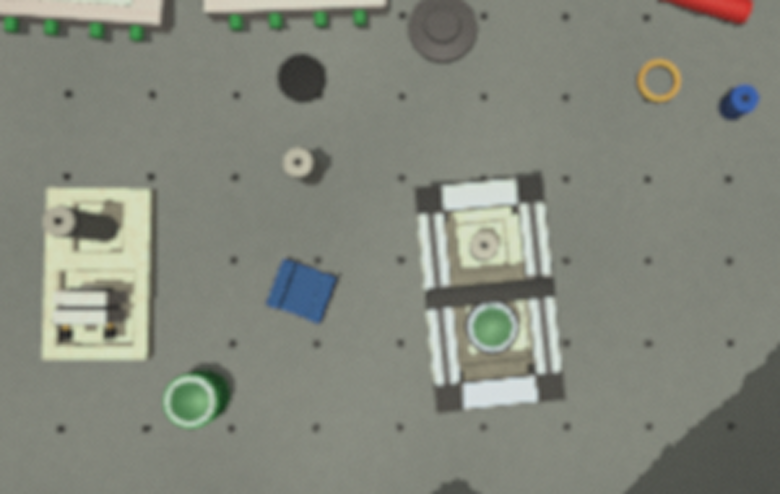

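View pics/s11.png

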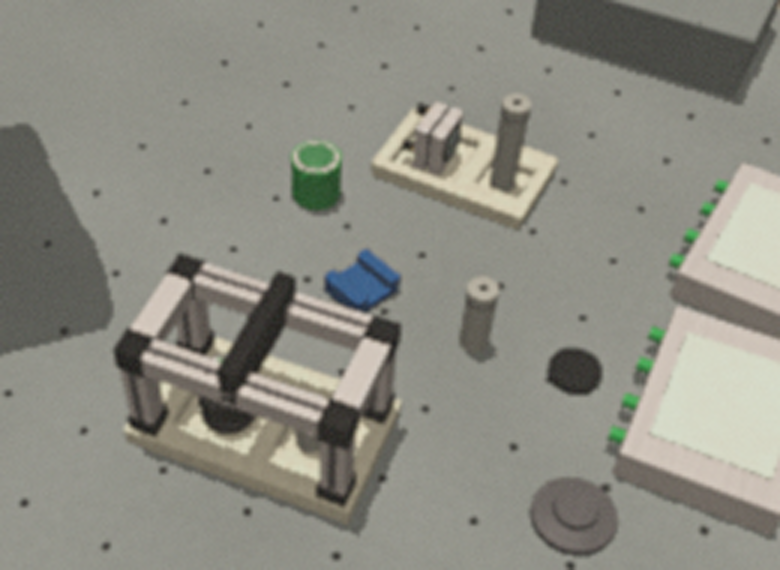

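```bash
python3 -c "
from bench import ctrl
print(ctrl.finish_job())"
```

```text
the job is handed in; nothing more can be done
None
```

I made up both kits, set the carrying frame on the socketed plate, and handed the job in with about 41 s on the clock. It reported no verdict.

- **Socketed plate:** I placed the short post and the lens tube first. The last pictures put their tops at about 52 and 54 mm, which means both are standing on the pocket floors.
- **Plain plate:** The long post and mirror mount went in next. Their tops measured about 101 and 54 mm, so both are upright and seated.
- **Frame:** This went on last. It met firm contact at the expected home height. Its bar top reads about 129 mm (calculated 129), its four corners agree within 0.5 mm, and its 5.9° turn matches the plate's 5.8°.
- **Left alone:** The middle-length post is still in its place, and I did not touch the green tube or the blue post.

Before I handed in, the arm had released everything and backed well clear. No check failed, and the top and wrist cameras agreed with each other to within about 2 mm.

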